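# Find the loose key of a pottery puzzle block and show it on the turntable

### The arm

A 7-joint arm with a two-finger parallel gripper is mounted at the origin on the work surface. World frame = base frame: x ahead of the robot, y to its left, z up, the work surface at z = 0. Lengths are in m, angles in rad, forces in N, time in s.
With the tool pointing down it reaches from about 0.4 to 0.875 m from the base axis. Payload 19.3 kg.
Tool frame: the origin (TCP) lies midway between the tips of the shut fingers; the grasp point (between the pads) lies 19 mm behind it; z points along the fingers, y is the direction in which the jaws open and shut (so a half turn about z gives the same grasp; the last joint's range is limited). The gripper opens to 85 mm and grips with 20 to 120 N. Pads are 22 mm wide; open, the fingers measure 114 mm over their backs; the gripper's body (76 mm by 85 mm) begins 54 mm behind the grasp point. The pads swing forward as they close: fully open they stand 13 mm farther back than shut.
Start: joints at [1.078, 0.521, -0.036, 1.599, 0.021, 1.021, -0.113], TCP at [0.256, -0.57, 0.231] pointing down, gripper open.
Joint ranges: [-2.91, 2.91], [-0.3, 2.13], [-1.5, 1.42], [0.17, 2.43], [-1.26, 4.41], [0.16, 1.93], [-2.52, 2.52]. Speed limits (rad/s): [1.89, 1.89, 2.39, 2.39, 3.01, 3.01, 3.01].

### API

Orientations are given as [roll, pitch, yaw] about the fixed x, y, z axes, in that order (R = Rz(yaw) Ry(pitch) Rx(roll)).
In Python, from workcell import bot gives the robot as it stands.
- The arm moves only by the tool servo_tool, never from a script. Its argument "plan" is a list of rows, each a list of 5 numbers: the shift along the world's x, y, z in mm, then the turn about the world's z in rad, then the gripper's target within -1 to 1 (shut at 1, half-way at 0, fully open at -1). In form: [[tx, ty, tz, yaw, jaw], ...]. A call has exactly 10 rows; each row is the pose to reach, as a shift and turn from the pose commanded when the call began; what a row does not reach only later rows make up. A row lasts 1/12 s, in which the tool goes at most 41.7 mm and 7.16 degrees, less where a joint would pass 70% of its speed; a pose out of reach is approached as far as the arm can. A call with a gripper value outside its range is refused whole. The fingers move at their own pace and stop on an object; "squeeze" is the grip in N (left out, the last holds). Time passes only in rows, so rows that repeat a pose let the fingers close, or fill a call up. It gives the time, the measured TCP pose, the force and the opening at its end, in the units of the state.
- bot.observe(): the state, without advancing time (a new reading comes with each control period).
- bot.grab_frame(name): name is "side" or "top" or "wrist"; returns the picture (420x560x3 uint8, blue, green, red); there is no depth.
- bot.calibration(name): a dict with "fx", "fy", "cx", "cy" (pixels), "T" (4x4, takes a point from camera to world coordinates). Camera axes: x right, y down, z forward; pixel columns grow to the right and rows downward; lengths in m; the calibration is good to about 2 mm. A picture is of the moment at which its call begins: read the wrist's pose just before it. calibration takes no time and is no camera call; for the wrist camera it gives the pose at the moment of the call.
- bot.job_done(): hands the job in, once; it reports no verdict.
The state is a dict: "clock": time; "qpos": joint angles; "qd": joint speeds; "joint_efforts": joint torques, N m; "position": TCP position; "tool_rot": TCP orientation; "force": force on the tool from outside, world axes, zero at the start; "moment": the same for the moment, N m; "grip_width": finger opening in m.
Only numpy, scipy, OpenCV 4.12 (cv2) and the standard library are available. Lean on these libraries where they do the work, as an engineer would, in place of code of your own. Each camera call takes 0.05 s, during which the arm holds its last target.

### The job

Three look-alike glazed keys are interlocked in the terracotta puzzle block, and hidden catches hold all but one of them: feel for the loose one by tugging on the tabs, and draw it straight up out of the block without prying it sideways. Set it down gently, standing upright in the middle of the wooden turntable, and let go of it with the turntable at rest. Leave the other two keys fully down in the block and the other pottery where it is.

Things in the scene. Friction and masses are not known exactly. Their poses are not given: they have to be found in the camera images.
- block: Fixed terracotta block, 62 (x) by 206 (y) by 56 mm tall, origin at the centre of its underside. Three T-slots along y, 66 mm apart, hold three like keys with 2 mm of play; tops flush, white tabs up to 96 mm. Hidden catches hold two keys: such a key rises about 2 mm and stops dead. Just one, another each time, is free (own weight and a little rubbing); nothing seen tells which: tug.
- stand: Wooden turntable display stand: origin at the centre of its underside, on the spin axis. The round top is a disc 160 mm across that spins freely; its upper face is flat, level, 40 mm above the origin.
- key_a_mid (a point): Centre (half-way up) of key A, in the slot at the +y end of the block; 90 mm tall, 0.15 kg. Blue part: lower 50 mm, 36 mm in x, 28 mm in y, plus T-shaped tongues at +y and -y (58 mm over both). White tab above it: 16 mm thick in x, 26 mm in y, spanning 5 to 45 mm above this point, the only part to grip while in the block. Underside 45 mm below. z up; axes parallel to the block's.
- slot_a (a point): Point fixed in the block where the centre of key A lies when it is fully down in its slot (51 mm above the block's underside).
- key_b_mid (a point): Centre (half-way up) of key B, in the middle slot; 90 mm tall, 0.15 kg. Blue part: lower 50 mm, 36 mm in x, 28 mm in y, plus T-shaped tongues at +y and -y (58 mm over both). White tab above it: 16 mm thick in x, 26 mm in y, spanning 5 to 45 mm above this point, the only part to grip while in the block. Underside 45 mm below. z up; axes parallel to the block's.
- slot_b (a point): Point fixed in the block where the centre of key B lies when it is fully down in its slot (51 mm above the block's underside).
- key_c_mid (a point): Centre (half-way up) of key C, in the slot at the -y end of the block; 90 mm tall, 0.15 kg. Blue part: lower 50 mm, 36 mm in x, 28 mm in y, plus T-shaped tongues at +y and -y (58 mm over both). White tab above it: 16 mm thick in x, 26 mm in y, spanning 5 to 45 mm above this point, the only part to grip while in the block. Underside 45 mm below. z up; axes parallel to the block's.
- slot_c (a point): Point fixed in the block where the centre of key C lies when it is fully down in its slot (51 mm above the block's underside).
- vase: Bystander: tall clay wedding vase with two spouts, 124 mm across, 217 mm tall. Origin at the centre of its underside.
- bowl: Bystander: white glazed bowl, 130 mm across, 55 mm tall. Origin at the centre of its underside.
- pen_cup: Bystander: orange plastic pen cup, 76 mm across, 100 mm tall. Origin at the centre of its underside.
- tin: Bystander: aluminium pill tin with a twist cap, 64 mm across, 46 mm tall. Origin at the centre of its underside.
- jar: Bystander: squat green jar, 90 mm across, 80 mm tall. Origin at the centre of its underside.
- pot: Bystander: terracotta pot, 108 mm across, 85 mm tall. Origin at the centre of its underside.
- stand_disc (a joint): Angle of the turntable's disc about its upright axis, counter-clockwise from above; it turns freely either way and starts anywhere.
Not all that is in view belongs to the job. Of the things like the stand, leave any that is blue, red or yellow; of the rest the smaller one is meant.

How it is judged:
On the way:
1. the loose key has been drawn straight up out of its slot, upright (tilt under 0.25 rad), at least 40 mm above its seat and within 20 mm of the slot's axis, the other two keys still down (((z of key_a_mid in the frame of slot_a above 0.04 m and horizontal distance between key_a_mid and slot_a below 0.02 m and angle between key_a_mid's own z axis and vertical below 0.25 rad and distance between key_b_mid and slot_b below 0.008 m and distance between key_c_mid and slot_c below 0.008 m) or (z of key_b_mid in the frame of slot_b above 0.04 m and horizontal distance between key_b_mid and slot_b below 0.02 m and angle between key_b_mid's own z axis and vertical below 0.25 rad and distance between key_a_mid and slot_a below 0.008 m and distance between key_c_mid and slot_c below 0.008 m) or (z of key_c_mid in the frame of slot_c above 0.04 m and horizontal distance between key_c_mid and slot_c below 0.02 m and angle between key_c_mid's own z axis and vertical below 0.25 rad and distance between key_a_mid and slot_a below 0.008 m and distance between key_b_mid and slot_b below 0.008 m))).
At the end, for the whole second after the job is handed in: One key stands on the turntable, upright within 0.1 rad, its centre within 30 mm of the spin axis and 80 to 90 mm above the stand's underside, the disc turning at less than 0.3 rad/s; the other two keys are within 8 mm of their seats in the block ((((horizontal distance between key_a_mid and stand below 0.03 m and z of key_a_mid in the frame of stand between 0.08 and 0.09 m and angle between key_a_mid's own z axis and vertical below 0.1 rad and velocity of joint stand_disc between -0.3 and 0.3 rad/s) and distance between key_b_mid and slot_b below 0.008 m and distance between key_c_mid and slot_c below 0.008 m) or ((horizontal distance between key_b_mid and stand below 0.03 m and z of key_b_mid in the frame of stand between 0.08 and 0.09 m and angle between key_b_mid's own z axis and vertical below 0.1 rad and velocity of joint stand_disc between -0.3 and 0.3 rad/s) and distance between key_a_mid and slot_a below 0.008 m and distance between key_c_mid and slot_c below 0.008 m) or ((horizontal distance between key_c_mid and stand below 0.03 m and z of key_c_mid in the frame of stand between 0.08 and 0.09 m and angle between key_c_mid's own z axis and vertical below 0.1 rad and velocity of joint stand_disc between -0.3 and 0.3 rad/s) and distance between key_a_mid and slot_a below 0.008 m and distance between key_b_mid and slot_b below 0.008 m))); the robot touches nothing.
It fails at once if a key pressed against the block with more than 90 N (pried sideways or rammed) (contact force between any of key_a, key_b, key_c and block above 90 N).
It fails at once if a key slammed on the stand (more than 90 N) (contact force between any of key_a, key_b, key_c and stand above 90 N).
It fails at once if a key dropped on the turntable: faster than 0.38 m/s within 15 mm of its top (a fall of some 8 mm) ((horizontal distance between key_a_mid and stand below 0.08 m and z of key_a_mid in the frame of stand below 0.1 m and linear speed of key_a above 0.38 m/s) or (horizontal distance between key_b_mid and stand below 0.08 m and z of key_b_mid in the frame of stand below 0.1 m and linear speed of key_b above 0.38 m/s) or (horizontal distance between key_c_mid and stand below 0.08 m and z of key_c_mid in the frame of stand below 0.1 m and linear speed of key_c above 0.38 m/s)).
It fails at once if a bystander moved by more than 30 mm (distance of any of vase, bowl, pen_cup, tin, jar, pot from where it was at the start of the episode above 0.03 m).
It also fails if it takes over 61 s, if anything falls off the work surface, if the arm or the gripper's body presses on something with over 40 N, if the wrist force passes 120 N, or if a joint passes its speed limit or range.

## Working session

There is one attempt and no reset: what is moved stays moved. The work goes in short steps, Python scripts to look and compute and a tool call to move; the robot and the scene stay as the last step left them, time stands still between calls to the robot, and variables do not carry over. Pictures are saved under pics/ and viewed, and the job is handed in when it is done.

Besides the shell and the picture viewer there is one more tool, called after "Emit:" as name(argument=value, ...) on one line, values as JSON. servo_tool: Moves the arm, as the interface text tells. Its arguments: {"type":"object","properties":{"plan":{"type":"array","items":{"type":"array","items":{"type":"number"}}},"squeeze":{"type":"number"}},"required":["plan"]}

```bash
mkdir -p pics; ls; python3 - <<'E'
from workcell import bot
import cv2
print(bot.observe())
for n in("side","top","wrist"):
    c=bot.calibration(n); print(n,c)
    cv2.imwrite(f"pics/{n}0.png",bot.grab_frame(n))
E
```

```text
pics
{'clock': 0.0, 'qpos': array([ 1.07781985,  0.52199807, -0.03632047,  1.5999986 ,  0.02117662,
        1.02110001, -0.11278436]), 'qd': array([ 0.00052571,  0.00128492,  0.00103162,  0.00364495,  0.00078072,
        0.00076812, -0.00054345]), 'joint_efforts': array([-1.87905830e-04, -9.27124929e+01,  1.97944544e+00, -3.69933772e+01,
        1.77636155e-02,  8.20868416e-03, -1.24265425e-04]), 'position': array([ 0.25626507, -0.56967957,  0.2307391 ]), 'tool_rot': array([-3.14047448e+00,  6.35742350e-05,  4.22763775e-01]), 'force': array([ 1.02324908, -0.61865132,  0.19137573]), 'moment': array([-0.05525277, -0.02468951, -0.02706001]), 'grip_width': 0.08509136345623966}
side {'fx': 481.8813240778977, 'fy': 481.8813240778977, 'cx': 279.2924341005753, 'cy': 212.8897399444982, 'T': array([[-0.8027409 , -0.41696465,  0.42631858, -0.19522707],
       [-0.59597616,  0.53640813, -0.59756065,  1.08151972],
       [ 0.02048092, -0.73376208, -0.67909774,  1.23364314],
       [ 0.        ,  0.        ,  0.        ,  1.        ]])}
top {'fx': 522.8631031519323, 'fy': 522.8631031519323, 'cx': 271.58307002626907, 'cy': 209.2367867505051, 'T': array([[-1.61515516e-02, -9.89561119e-01,  1.43205865e-01,
         3.17181145e-01],
       [-9.99869540e-01,  1.60103518e-02, -2.13834036e-03,
         2.68786175e-02],
       [-1.76757792e-04, -1.43221719e-01, -9.89690612e-01,
         1.60424700e+00],
       [ 0.00000000e+00,  0.00000000e+00,  0.00000000e+00,
         1.00000000e+00]])}
wrist {'fx': 342.703604928276, 'fy': 342.703604928276, 'cx': 278.49574690672387, 'cy': 204.34645053641322, 'T': array([[ 4.11089656e-01, -8.79072416e-01, -2.41323399e-01,
         3.17564036e-01],
       [-9.11594912e-01, -3.96392511e-01, -1.08938945e-01,
        -5.42259080e-01],
       [ 1.06433523e-04,  2.64772856e-01, -9.64310802e-01,
         3.73182382e-01],
       [ 0.00000000e+00,  0.00000000e+00,  0.00000000e+00,
         1.00000000e+00]])}
```

View pics/top0.png

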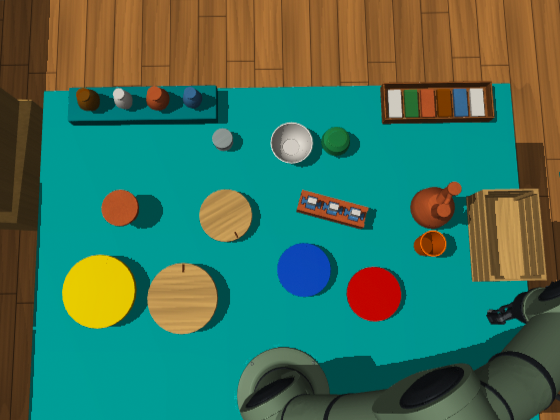

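View pics/side0.png

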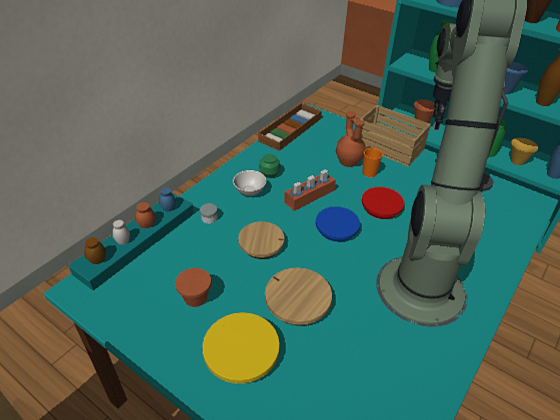

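View pics/wrist0.png

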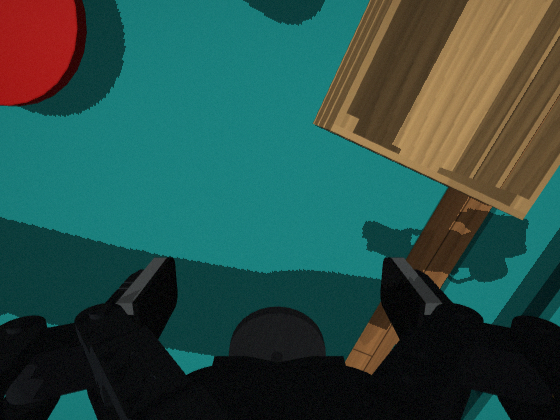

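Stand-like things in the top view: small wooden disc (226,215), larger wooden disc (182,298), yellow (99,291), blue (304,270) and red (374,294). The small wooden disc fits the description. The block with its white tabs lies around (334,209). Next I'll crop and measure.

```bash
cat > h.py <<'E'
import numpy as np, cv2
from workcell import bot
def ray(c,u,v,z):
    d=c["T"][:3,:3]@np.array([(u-c["cx"])/c["fx"],(v-c["cy"])/c["fy"],1]); o=c["T"][:3,3]
    return (o+d*(z-o[2])/d[2])
def proj(c,p):
    q=np.linalg.inv(c["T"])@np.append(p,1); return np.array([q[0]/q[2]*c["fx"]+c["cx"],q[1]/q[2]*c["fy"]+c["cy"]])
def comps(m,amin,amax=1e9):
    n,l,s,ce=cv2.connectedComponentsWithStats(m.astype(np.uint8))
    return [(s[i],ce[i],l==i) for i in range(1,n) if amin<=s[i][4]<=amax]
E
python3 - <<'E'
from h import *
im=cv2.imread("pics/top0.png"); c=bot.calibration("top")
hsv=cv2.cvtColor(im,cv2.COLOR_BGR2HSV)
H,S,V=cv2.split(hsv)
# not-teal within table, wood discs
m=((H>8)&(H<25)&(S>60)&(V>80))
m[:150]=0
for s,ce,l in comps(m,1500,9000):
    cn,_=cv2.findContours(l.astype(np.uint8),0,1); cn=max(cn,key=cv2.contourArea)
    e=cv2.fitEllipse(cv2.convexHull(cn)); p=ray(c,*e[0],.04)
    print("disc",s,e,p.round(4),(ray(c,e[0][0]+max(e[1])/2,e[0][1],.04)-p).round(4))
sub=(S<60)&(V>130); sub2=np.zeros_like(sub); sub2[185:235,290:375]=sub[185:235,290:375]
for s,ce,l in comps(sub2,10): print("tab",s,ce,ray(c,*ce,.096).round(4))
red=((H<10)|(H>172))&(S>80)&(V>50); r2=np.zeros_like(red); r2[180:240,285:380]=red[180:240,285:380]
y,x=np.nonzero(r2); print(cv2.minAreaRect(np.c_[x,y].astype(np.float32)))
crop=im[175:245,180:385]; cv2.imwrite("pics/crop0.png",cv2.resize(crop,None,fx=3.8,fy=3.8,interpolation=cv2.INTER_CUBIC))
E
```

```text
disc [ 468  150   92  134 7958] ((515.4890747070312, 226.55615234375), (94.44731903076172, 206.19871520996094), 4.755194664001465) [ 0.479  -0.7093  0.04  ] [-0.005  -0.3101  0.    ]
disc [ 200  190   52   52 2126] ((225.27706909179688, 215.32005310058594), (51.55104064941406, 52.18574142456055), 59.093017578125) [0.5272 0.1635 0.04  ] [-0.0013 -0.0787  0.    ]
disc [ 147  264   71   70 3867] ((182.11341857910156, 298.23748779296875), (69.09000396728516, 71.0968017578125), 36.682464599609375) [0.2825 0.2917 0.04  ] [-0.0017 -0.1049  0.    ]
tab [307 197  10   7  49] [311.75510204 200.08163265] [ 0.5605 -0.0942  0.096 ]
tab [328 203  11   7  50] [333.54 205.94] [ 0.5422 -0.1573  0.096 ]
tab [351 209  10   7  49] [355.65306122 211.89795918] [ 0.5236 -0.2211  0.096 ]
((331.9613952636719, 209.14346313476562), (68.18733215332031, 21.392107009887695), 15.068489074707031)
```

View pics/crop0.png

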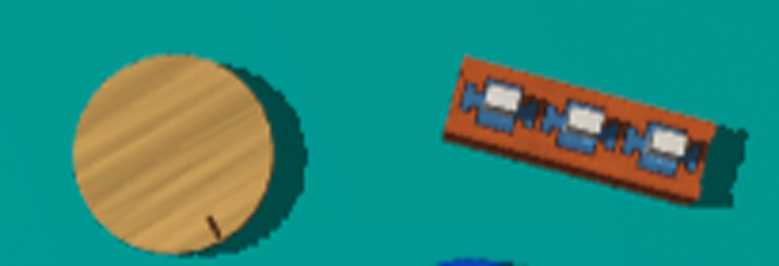

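The crop confirms it: the wooden disc at (226,215) has a measured radius of 79 mm, which matches the smaller stand. The block holds three white tabs at (312,200), (334,206) and (356,212), so its yaw is about -0.283 rad. I'm moving over the middle tab.

Emit:
servo_tool(plan=[[20,30,20,0.09,-1],[42,61,35,0.18,-1],[64,92,45,0.27,-1],[86,124,50,0.36,-1],[108,156,50,0.45,-1],[130,188,50,0.54,-1],[152,220,50,0.63,-1],[174,252,50,0.72,-1],[196,284,50,0.8,-1],[218,316,50,0.865,-1]], squeeze=20)

```text
clock: 0.98
position: [0.4751, -0.2523, 0.2814]
tool_rot: [3.142, 0.0, 1.292]
force: [1.0, -0.4, -1.4]
grip_width: 0.0851
```

Emit:
servo_tool(plan=[[20,30,0,0,-1],[40,60,-10,0,-1],[58,85,-25,0,-1],[68,97,-30,0,-1],[68,97,-30,0,-1],[68,97,-30,0,-1],[68,97,-30,0,-1],[68,97,-30,0,-1],[68,97,-30,0,-1],[68,97,-30,0,-1]])

```text
clock: 1.82
position: [0.5422, -0.1577, 0.2516]
tool_rot: [3.141, 0.0, 1.287]
force: [0.3, 0.2, -0.7]
grip_width: 0.0855
```

```bash
python3 - <<'E'
from h import *
o=bot.observe(); c=bot.calibration("wrist"); im=bot.grab_frame("wrist"); cv2.imwrite("pics/w1.png",im)
print(o["position"],o["tool_rot"],o["force"],o["qpos"])
np.savez("w1.npz",**c)
H,S,V=cv2.split(cv2.cvtColor(im,cv2.COLOR_BGR2HSV))
for s,ce,l in comps((S<60)&(V>110),100): print(s,ce,ray(c,*ce,.096).round(4))
E
```

```text
[ 0.54218286 -0.15773822  0.2516289 ] [3.14108925e+00 2.31682771e-04 1.28659020e+00] [ 0.34154317  0.15251036 -0.7347138 ] [ 0.45483802  0.42369518 -0.37698542  1.72555063  0.17831303  1.02562624
 -0.26884997]
[ 394    0  144   66 6991] [461.96652839  27.07338006] [ 0.7182 -0.0734  0.096 ]
[271  95  19  32 551] [280.32486388 110.45372051] [ 0.5627 -0.0943  0.096 ]
[272 167  17  35 575] [279.92347826 184.40173913] [ 0.5448 -0.155   0.096 ]
[272 230  17  38 586] [279.69283276 249.41638225] [ 0.5273 -0.2146  0.096 ]
```

View pics/w1.png

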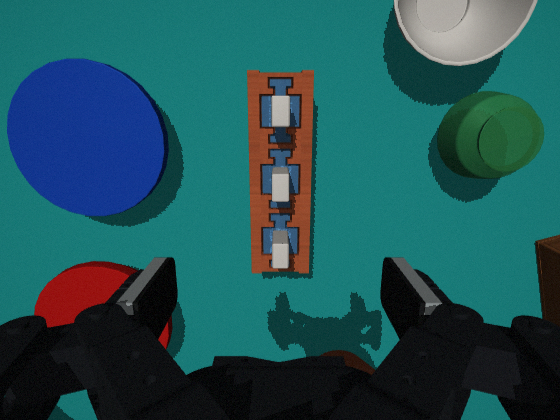

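The wrist view shows the three tabs at columns of about 280, rows 110, 184 and 249. They line up with the midpoint between the fingers (≈279.6), so the yaw is right. I'm descending to the middle tab, stopping for a look on the way.

Emit:
servo_tool(plan=[[1.5,0.5,-30,0,-1],[1.5,0.5,-60,0,-1],[1.5,0.5,-90,0,-1],[1.5,0.5,-115,0,-1],[1.5,0.5,-130,0,-1],[1.5,0.5,-130,0,-1],[1.5,0.5,-130,0,-1],[1.5,0.5,-130,0,-1],[1.5,0.5,-130,0,-1],[1.5,0.5,-130,0,-1]])

```text
clock: 2.7
position: [0.5445, -0.1567, 0.1225]
tool_rot: [3.14, 0.0, 1.288]
force: [0.3, -0.1, 0.1]
grip_width: 0.0853
```

```bash
python3 - <<'E'
from h import *
o=bot.observe(); c=bot.calibration("wrist"); im=bot.grab_frame("wrist"); cv2.imwrite("pics/w2.png",im)
print(o["position"],o["force"])
H,S,V=cv2.split(cv2.cvtColor(im,cv2.COLOR_BGR2HSV))
for s,ce,l in comps((S<60)&(V>190),100): print(s,ce,ray(c,*ce,.096).round(4))
E
```

```text
[ 0.54447931 -0.15671965  0.12246783] [ 0.28719895 -0.0785037   0.10120141]
```

View pics/w2.png

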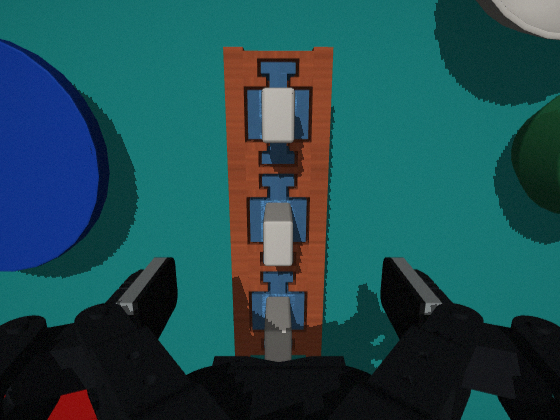

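```bash
python3 - <<'E'
from h import *
o=bot.observe(); c=bot.calibration("wrist"); p=o["position"]
for z in (.122,.096,.056): print(z,proj(c,np.array([p[0],p[1],z])))
u=ray(c,278.5,240,.096); print(u, ray(c,278.5,328,.096),ray(c,278.5,257,.096))
im=cv2.imread("pics/w2.png"); print(im[200:340:4,272].tolist())
E
```

```text
0.122 [277.97408554 263.50944078]
0.096 [277.92774764 242.17249785]
0.056 [277.87717103 218.88378397]
[ 0.544992   -0.15558506  0.096     ] [ 0.53015022 -0.20674523  0.096     ] [ 0.54229575 -0.16487913  0.096     ]
[[139, 105, 64], [106, 110, 113], [108, 112, 116], [111, 112, 115], [110, 114, 116], [115, 120, 122], [173, 179, 182], [164, 172, 175], [167, 174, 178], [167, 174, 178], [165, 172, 175], [163, 166, 173], [164, 170, 174], [164, 171, 174], [169, 175, 180], [164, 169, 174], [148, 154, 157], [45, 73, 144], [75, 57, 30], [117, 84, 50], [122, 90, 53], [116, 87, 50], [118, 86, 51], [119, 87, 53], [113, 91, 67], [108, 110, 112], [106, 112, 113], [105, 111, 112], [107, 111, 113], [108, 112, 114], [109, 114, 115], [102, 108, 108], [55, 56, 58], [82, 85, 86], [85, 89, 90]]
```

The close view shows tab B's top face centred at (278.7,244), and the TCP projects to (278,242), so it is centred. I'm descending and closing gently.

Emit:
servo_tool(plan=[[0,0,-20,0,-1],[0,0,-40,0,-1],[0,0,-52,0,-1],[0,0,-58,0,-1],[0,0,-58,0,-1],[0,0,-58,0,-0.3],[0,0,-58,0,0.2],[0,0,-58,0,0.4],[0,0,-58,0,0.4],[0,0,-58,0,0.4]], squeeze=20)

```text
clock: 3.58
position: [0.5442, -0.1566, 0.0638]
tool_rot: [3.141, 0.0, 1.288]
force: [0.3, 0.7, 0.5]
grip_width: 0.0264
```

Emit:
servo_tool(plan=[[0,0,0,0,0.6],[0,0,0,0,0.7],[0,0,0,0,0.8],[0,0,0,0,0.9],[0,0,0,0,1],[0,0,0,0,1],[0,0,0,0,1],[0,0,0,0,1],[0,0,0,0,1],[0,0,0,0,1]])

```text
clock: 4.42
position: [0.5441, -0.1565, 0.0636]
tool_rot: [3.141, 0.0, 1.288]
force: [-0.5, -0.1, 6.0]
grip_width: 0.0155
```

Emit:
servo_tool(plan=[[0,0,0.5,0,1],[0,0,1,0,1],[0,0,1.5,0,1],[0,0,2,0,1],[0,0,2.5,0,1],[0,0,3,0,1],[0,0,3.5,0,1],[0,0,4,0,1],[0,0,4,0,1],[0,0,4,0,1]])

```text
clock: 5.25
position: [0.5435, -0.1565, 0.0663]
tool_rot: [-3.14, -0.0, 1.288]
force: [4.5, -2.4, -25.1]
grip_width: 0.0157
```

B stops dead: -25 N after about 2.5 mm of rise. I'm lowering it back, releasing and moving on to the next key.

Emit:
servo_tool(plan=[[0,0,-1.5,0,1],[0,0,-3,0,1],[0,0,-4,0,1],[0,0,-4,0,1],[0,0,-4,0,0.4],[0,0,-4,0,0],[0,0,-4,0,-0.6],[0,0,-4,0,-0.6],[0,0,-4,0,-0.6],[0,0,-4,0,-0.6]])

```text
clock: 6.08
position: [0.5439, -0.1565, 0.0633]
tool_rot: [-3.142, 0.0, 1.288]
force: [-0.5, -0.1, 0.1]
grip_width: 0.0686
```

Emit:
servo_tool(plan=[[0,0,20,0,-1],[0,0,50,0,-1],[5,16,60,0,-1],[12,40,60,0,-1],[17,60,60,0,-1],[18.5,63.5,60,0,-1],[18.5,63.5,60,0,-1],[18.5,63.5,60,0,-1],[18.5,63.5,60,0,-1],[18.5,63.5,60,0,-1]])

```text
clock: 6.92
position: [0.5621, -0.094, 0.1231]
tool_rot: [-3.141, 0.0, 1.286]
force: [0.2, -0.1, 0.3]
grip_width: 0.0852
```

```bash
python3 - <<'E'
from h import *
o=bot.observe(); c=bot.calibration("wrist"); im=bot.grab_frame("wrist"); cv2.imwrite("pics/w3.png",im)
p=o["position"]; print(p,o["force"],proj(c,np.array([p[0],p[1],.096])))
H,S,V=cv2.split(cv2.cvtColor(im,cv2.COLOR_BGR2HSV))
for s,ce,l in comps((S<40)&(V>140),200): print(s,ce)
E
```

```text
[ 0.56208769 -0.09404671  0.1231375 ] [ 0.24195218 -0.09020824  0.28931918] [277.93117281 241.45324793]
[  454     0   106   155 11140] [513.16633752  84.41211849]
[ 265  219   28   44 1200] [278.4525     240.20416667]
```

View pics/w3.png

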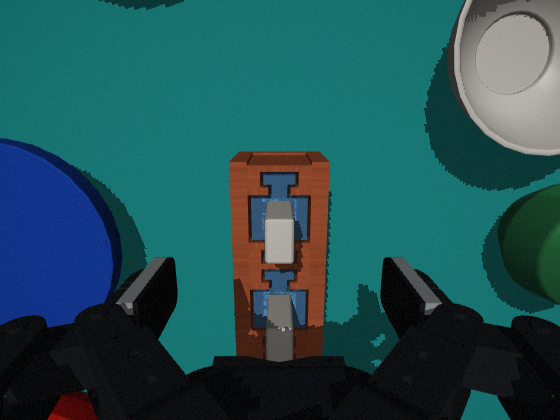

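Tab A's top is centred at (278.5,240) and the TCP projects to (278,241), so it is aligned. I'm descending and closing.

Emit:
servo_tool(plan=[[0,0,-20,0,-1],[0,0,-40,0,-1],[0,0,-53,0,-1],[0,0,-59,0,-1],[0,0,-59,0,-1],[0,0,-59,0,-0.3],[0,0,-59,0,0.2],[0,0,-59,0,0.4],[0,0,-59,0,0.4],[0,0,-59,0,0.4]], squeeze=20)

```text
clock: 7.8
position: [0.5627, -0.093, 0.0648]
tool_rot: [3.141, -0.0, 1.288]
force: [-0.4, -0.4, 0.0]
grip_width: 0.0264
```

Emit:
servo_tool(plan=[[0,0,0,0,0.6],[0,0,0,0,0.7],[0,0,0,0,0.8],[0,0,0,0,0.9],[0,0,0,0,1],[0,0,0,0,1],[0,0,0,0,1],[0,0,0,0,1],[0,0,0,0,1],[0,0,0,0,1]])

```text
clock: 8.63
position: [0.5626, -0.093, 0.0646]
tool_rot: [3.141, 0.0, 1.288]
force: [-0.9, -0.1, 6.6]
grip_width: 0.0155
```

Emit:
servo_tool(plan=[[0,0,0.5,0,1],[0,0,1,0,1],[0,0,1.5,0,1],[0,0,2,0,1],[0,0,2.5,0,1],[0,0,3,0,1],[0,0,3.5,0,1],[0,0,4,0,1],[0,0,4,0,1],[0,0,4,0,1]])

```text
clock: 9.47
position: [0.562, -0.0931, 0.0673]
tool_rot: [-3.14, 0.0, 1.288]
force: [5.2, -0.9, -23.8]
grip_width: 0.0158
```

A is caught as well (-24 N), so C should be the loose one.

Emit:
servo_tool(plan=[[0,0,-1.5,0,1],[0,0,-3,0,1],[0,0,-4,0,1],[0,0,-4,0,1],[0,0,-4,0,0.4],[0,0,-4,0,0],[0,0,-4,0,-0.6],[0,0,-4,0,-0.6],[0,0,-4,0,-0.6],[0,0,-4,0,-0.6]])

```text
clock: 10.3
position: [0.5624, -0.093, 0.0643]
tool_rot: [-3.142, 0.0, 1.288]
force: [0.0, 0.3, -0.3]
grip_width: 0.0687
```

Emit:
servo_tool(plan=[[0,0,20,0,-1],[0,0,50,0,-1],[-5,-16,59,0,-1],[-12,-45,59,0,-1],[-21,-75,59,0,-1],[-30,-105,59,0,-1],[-37,-127,59,0,-1],[-37,-127,59,0,-1],[-37,-127,59,0,-1],[-37,-127,59,0,-1]])

```text
clock: 11.13
position: [0.5257, -0.2192, 0.1233]
tool_rot: [-3.142, -0.001, 1.288]
force: [-0.8, -0.1, -0.1]
grip_width: 0.0857
```

```bash
python3 - <<'E'
from h import *
o=bot.observe(); c=bot.calibration("wrist"); im=bot.grab_frame("wrist"); cv2.imwrite("pics/w4.png",im)
p=o["position"]; print(p,o["force"],proj(c,np.array([p[0],p[1],.096])))
H,S,V=cv2.split(cv2.cvtColor(im,cv2.COLOR_BGR2HSV))
for s,ce,l in comps((S<40)&(V>140),200): print(s,ce)
E
```

```text
[ 0.52567654 -0.21919405  0.12327938] [-0.80421815 -0.09493839 -0.0563935 ] [277.96378909 241.42811837]
[ 264   89   31   52 1555] [278.54726688 114.51961415]
[ 265  222   28   43 1161] [278.04651163 242.96640827]
```

View pics/w4.png

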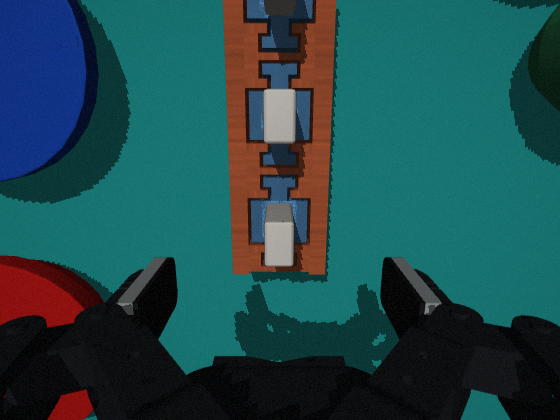

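Tab C is at (278,243) and the TCP projects to (278,241), so it is aligned.

Emit:
servo_tool(plan=[[0,0,-20,0,-1],[0,0,-40,0,-1],[0,0,-53,0,-1],[0,0,-59,0,-1],[0,0,-59,0,-1],[0,0,-59,0,-0.3],[0,0,-59,0,0.2],[0,0,-59,0,0.4],[0,0,-59,0,0.4],[0,0,-59,0,0.4]], squeeze=20)

```text
clock: 12.02
position: [0.5256, -0.2201, 0.0648]
tool_rot: [3.141, 0.0, 1.288]
force: [-0.8, 0.7, -0.8]
grip_width: 0.0263
```

Emit:
servo_tool(plan=[[0,0,0,0,0.6],[0,0,0,0,0.7],[0,0,0,0,0.8],[0,0,0,0,0.9],[0,0,0,0,1],[0,0,0,0,1],[0,0,0,0,1],[0,0,0,0,1],[0,0,0,0,1],[0,0,0,0,1]])

```text
clock: 12.85
position: [0.5256, -0.2201, 0.0646]
tool_rot: [3.141, 0.0, 1.288]
force: [-0.6, 0.6, 5.8]
grip_width: 0.016
```

Emit:
servo_tool(plan=[[0,0,0.5,0,1],[0,0,1,0,1],[0,0,1.5,0,1],[0,0,2,0,1],[0,0,2.5,0,1],[0,0,3,0,1],[0,0,3.5,0,1],[0,0,4,0,1],[0,0,4,0,1],[0,0,4,0,1]])

```text
clock: 13.68
position: [0.5254, -0.22, 0.0683]
tool_rot: [-3.142, 0.0, 1.288]
force: [0.3, -0.7, -1.8]
grip_width: 0.0153
```

C rises freely (-1.8 N, about the key's own weight). I'm firming the grip and drawing it straight up.

Emit:
servo_tool(plan=[[0,0,0,0,1],[0,0,3,0,1],[0,0,7,0,1],[0,0,12,0,1],[0,0,17,0,1],[0,0,22,0,1],[0,0,27,0,1],[0,0,32,0,1],[0,0,37,0,1],[0,0,40,0,1]], squeeze=30)

```text
clock: 14.52
position: [0.5256, -0.22, 0.1091]
tool_rot: [3.141, 0.0, 1.288]
force: [-0.2, 0.2, -0.8]
grip_width: 0.015
```

Emit:
servo_tool(plan=[[0,0,5,0,1],[0,0,12,0,1],[0,0,20,0,1],[0,0,30,0,1],[0,0,40,0,1],[0,0,50,0,1],[0,0,60,0,1],[0,0,66,0,1],[0,0,70,0,1],[0,0,70,0,1]])

```text
clock: 15.35
position: [0.5257, -0.2201, 0.1792]
tool_rot: [3.141, 0.0, 1.288]
force: [0.1, -0.0, -1.2]
grip_width: 0.0156
```

```bash
python3 - <<'E'
from h import *
o=bot.observe(); print(o["position"],o["force"],o["moment"])
for n in("wrist","side"): cv2.imwrite(f"pics/{n}5.png",bot.grab_frame(n))
im=cv2.imread("pics/side5.png")[100:330,200:480]; cv2.imwrite("pics/side5c.png",cv2.resize(im,None,fx=2.5,fy=2.5,interpolation=cv2.INTER_CUBIC))
E
```

```text
[ 0.52570793 -0.2201061   0.17917037] [ 0.1092504  -0.04556003 -1.20901916] [0.00491508 0.0268779  0.00232566]
```

View pics/wrist5.png

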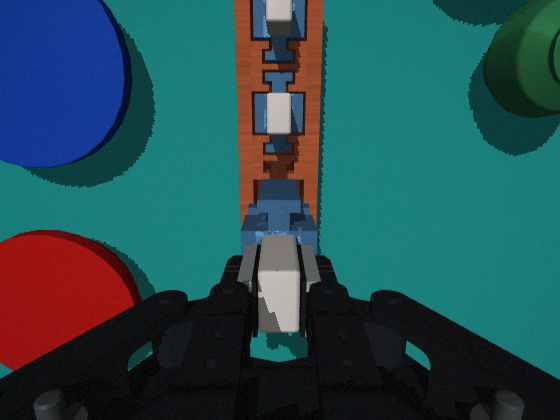

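View pics/side5c.png

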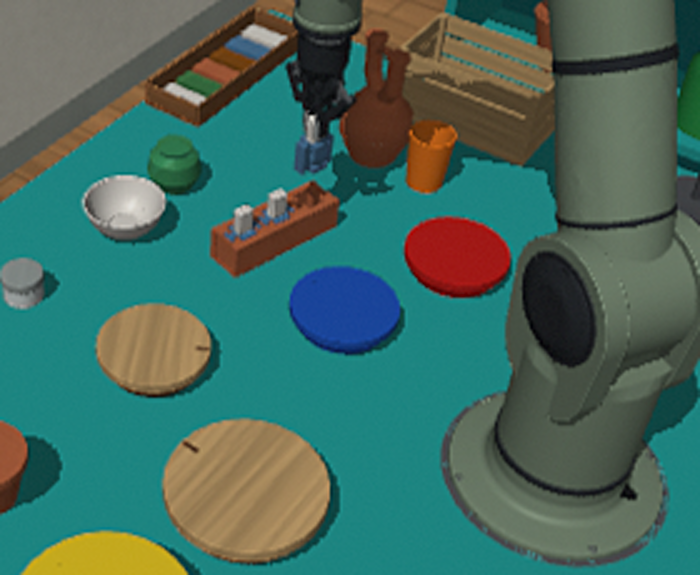

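Key C hangs upright in the fingers, and A and B are still seated. I'm carrying it higher and over to the turntable.

Emit:
servo_tool(plan=[[0,0,12,0,1],[0,0,25,0,1],[0,8,32,0,1],[0,24,35,0,1],[1,46,35,0,1],[1,72,35,0,1],[1,100,35,0,1],[1,128,35,0,1],[1,156,35,0,1],[1,184,35,0,1]], squeeze=40)

```text
clock: 16.28
position: [0.526, -0.0341, 0.2136]
tool_rot: [3.142, -0.0, 1.288]
force: [1.5, -0.2, -0.1]
grip_width: 0.0154
```

Emit:
servo_tool(plan=[[0,28,0,0,1],[1,56,0,0,1],[1,84,0,0,1],[1,112,0,0,1],[2,140,0,0,1],[2,165,-10,0,1],[2,184,-25,0,1],[2,195,-38,0,1],[2,200,-45,0,1],[2,200,-45,0,1]])

```text
clock: 17.12
position: [0.5274, 0.1651, 0.1672]
tool_rot: [-3.14, 0.001, 1.29]
force: [-0.1, -0.0, -0.8]
grip_width: 0.0152
```

```bash
python3 - <<'E'
from h import *
o=bot.observe(); print(o["position"],o["force"])
c=bot.calibration("wrist")
im=bot.grab_frame("wrist");cv2.imwrite(f"pics/w6.png",im)
H,S,V=cv2.split(cv2.cvtColor(im,cv2.COLOR_BGR2HSV))
for z in(.04,): print(proj(c,np.array([.529,.1645,z])),[proj(c,np.array([.529+.08*np.cos(a),.1645+.08*np.sin(a),z])).round() for a in (0,1.57,3.14)])
E
```

```text
[0.52737752 0.16513646 0.16719142] [-0.12505334 -0.00650925 -0.77722715]
[280.49662045 195.93210964] [array([377., 169.]), array([251.,  97.]), array([188., 222.])]
```

View pics/w6.png

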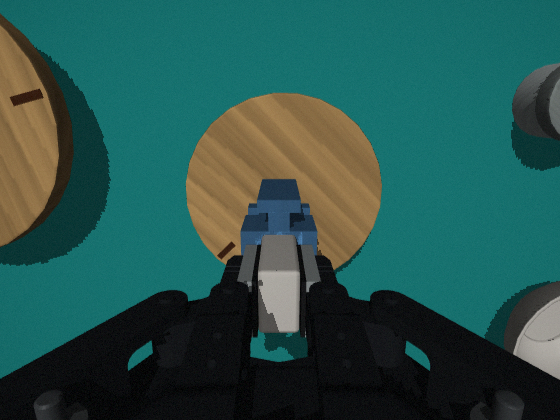

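The disc spans columns 186–381 and its top row is 92, so its centre is at column ≈283 against a predicted 280.5. The key is over the middle within a few mm. I'm lowering now, with a creep at the end.

Emit:
servo_tool(plan=[[0.5,0,-10,0,1],[1,0,-22,0,1],[1.5,0,-34,0,1],[1.5,0,-45,0,1],[1.5,0,-53,0,1],[1.5,0,-58,0,1],[1.5,0,-61,0,1],[1.5,0,-63,0,1],[1.5,0,-64,0,1],[1.5,0,-64,0,1]])

```text
clock: 18.0
position: [0.53, 0.1641, 0.1044]
tool_rot: [3.141, -0.0, 1.288]
force: [-0.1, 0.4, -0.9]
grip_width: 0.0154
```

Emit:
servo_tool(plan=[[0,0,-0.4,0,1],[0,0,-0.8,0,1],[0,0,-1.2,0,1],[0,0,-1.6,0,1],[0,0,-2.0,0,1],[0,0,-2.4,0,1],[0,0,-2.8,0,1],[0,0,-3.2,0,1],[0,0,-3.5,0,1],[0,0,-3.5,0,1]])

```text
clock: 18.83
position: [0.5299, 0.164, 0.1007]
tool_rot: [-3.142, 0.0, 1.288]
force: [-0.8, 0.6, -1.5]
grip_width: 0.0154
```

Emit:
servo_tool(plan=[[0,0,-0.3,0,1],[0,0,-0.6,0,1],[0,0,-0.9,0,1],[0,0,-1.2,0,1],[0,0,-1.4,0,1],[0,0,-1.6,0,1],[0,0,-1.8,0,1],[0,0,-2.0,0,1],[0,0,-2.0,0,1],[0,0,-2.0,0,1]])

```text
clock: 19.67
position: [0.5299, 0.164, 0.0988]
tool_rot: [-3.142, -0.0, 1.288]
force: [-0.9, -0.3, -0.9]
grip_width: 0.0154
```

Emit:
servo_tool(plan=[[0,0,-0.2,0,1],[0,0,-0.4,0,1],[0,0,-0.6,0,1],[0,0,-0.8,0,1],[0,0,-1.0,0,1],[0,0,-1.0,0,1],[0,0,-1.0,0,1],[0,0,-1.0,0,1],[0,0,-1.0,0,1],[0,0,-1.0,0,1]])

```text
clock: 20.5
position: [0.5301, 0.1641, 0.0986]
tool_rot: [3.141, -0.0, 1.288]
force: [-4.6, -3.4, 16.3]
grip_width: 0.0154
```

Touchdown at 16 N. I'm easing off 0.7 mm and opening gently.

Emit:
servo_tool(plan=[[0,0,0.3,0,1],[0,0,0.7,0,1],[0,0,0.7,0,1],[0,0,0.7,0,0.6],[0,0,0.7,0,0.5],[0,0,0.7,0,0.4],[0,0,0.7,0,0.3],[0,0,0.7,0,0.1],[0,0,0.7,0,-0.1],[0,0,0.7,0,-0.3]], squeeze=20)

```text
clock: 21.33
position: [0.5299, 0.164, 0.0985]
tool_rot: [-3.142, 0.0, 1.288]
force: [0.2, -0.4, -0.4]
grip_width: 0.0555
```

```bash
python3 - <<'E'
from h import *
o=bot.observe(); print(o["position"],o["force"],o["grip_width"])
cv2.imwrite(f"pics/w7.png",bot.grab_frame("wrist"))
E
```

```text
[0.52991247 0.16402375 0.09847375] [ 0.18259428 -0.35104982 -0.37243502] 0.05549555529538979
```

View pics/w7.png

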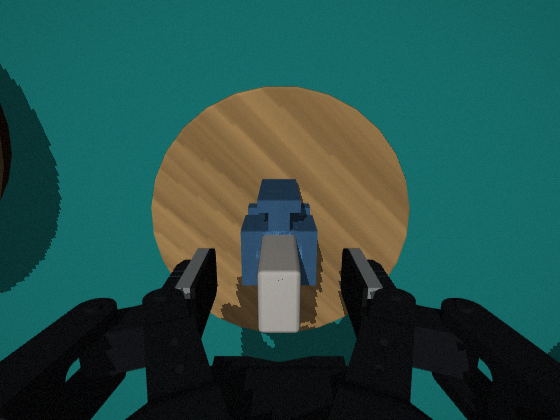

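The key stands free between the open fingers, with its tab at (279,290). I'm opening fully and rising straight up.

Emit:
servo_tool(plan=[[0,0,0,0,-1],[0,0,0,0,-1],[0,0,5,0,-1],[0,0,15,0,-1],[0,0,35,0,-1],[0,0,60,0,-1],[0,0,90,0,-1],[0,0,115,0,-1],[0,0,130,0,-1],[0,0,130,0,-1]])

```text
clock: 22.22
position: [0.5312, 0.1646, 0.2327]
tool_rot: [3.137, -0.003, 1.288]
force: [0.8, 0.3, 0.3]
grip_width: 0.0855
```

```bash
python3 - <<'E'
from h import *
o=bot.observe(); print(o["position"],o["force"])
c=bot.calibration("wrist");im=bot.grab_frame("wrist");cv2.imwrite("pics/w8.png",im)
s=bot.grab_frame("side");cv2.imwrite("pics/s8.png",cv2.resize(s[140:330,200:400],None,fx=3,fy=3,interpolation=cv2.INTER_CUBIC))
H,S,V=cv2.split(cv2.cvtColor(im,cv2.COLOR_BGR2HSV))
for st,ce,l in comps((S<50)&(V>130),200): print("tab",st,ce,ray(c,*ce,.13).round(4))
nt=~((H>80)&(H<100)&(S>80)); 
w=((H>8)&(H<25)&(S>60)&(V>60))
for st,ce,l in comps(w,5000):
    cn,_=cv2.findContours(l.astype(np.uint8),0,1); e=cv2.fitEllipse(cv2.convexHull(max(cn,key=cv2.contourArea))); print("disc",st,e,ray(c,*e[0],.04).round(4))
E
```

```text
[0.53116983 0.16460931 0.23272986] [0.80457557 0.30573809 0.26894572]
tab [267 190  20  33 610] [276.08032787 205.60327869] [0.5299 0.1639 0.13  ]
tab [ 469  252   91   75 3277] [508.89136405 295.5862069 ] [0.6884 0.0396 0.13  ]
disc [    0    11    97   221 16273] ((-0.386199951171875, 120.3057861328125), (185.84219360351562, 227.45062255859375), 155.81414794921875) [0.2951 0.2937 0.04  ]
disc [  198    98   159   156 16921] ((277.3501892089844, 175.76632690429688), (156.40435791015625, 158.6848907470703), 89.48764038085938) [0.5326 0.1692 0.04  ]
```

View pics/w8.png

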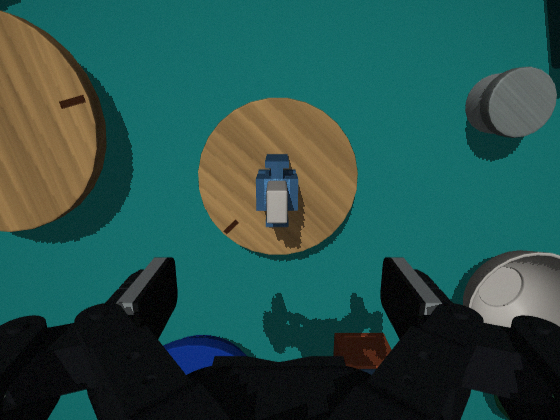

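View pics/s8.png

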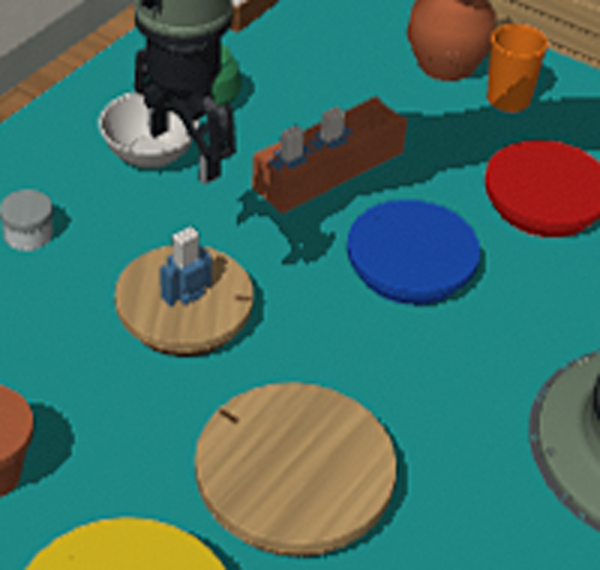

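Key C stands upright about 6 mm from the disc centre, which is at (277,176). A and B are in the block. I'll pause briefly and check that nothing moves before handing in.

Emit:
servo_tool(plan=[[0,0,0,0,-1],[0,0,0,0,-1],[0,0,0,0,-1],[0,0,0,0,-1],[0,0,0,0,-1],[0,0,0,0,-1],[0,0,0,0,-1],[0,0,0,0,-1],[0,0,0,0,-1],[0,0,0,0,-1]])

```text
clock: 23.15
position: [0.5299, 0.164, 0.2285]
tool_rot: [-3.142, 0.0, 1.288]
force: [0.6, -0.2, 0.1]
grip_width: 0.0851
```

```bash
python3 - <<'E'
from h import *
a=cv2.imread("pics/s8.png"); s=bot.grab_frame("side"); b=cv2.resize(s[140:330,200:400],None,fx=3,fy=3,interpolation=cv2.INTER_CUBIC)
d=cv2.absdiff(a,b); print("disc region diff",d[230:350,110:260].mean(),d[230:350,110:260].max(),"block",d[90:210,250:410].max())
print(bot.observe()["force"]); print(bot.job_done())
E
```

```text
disc region diff 0.8077777777777778 12 block 59
[0.63390707 0.01777271 0.01211926]
the job is handed in; nothing more can be done
None
```

I tugged all three keys, found that C (the -y end) is the loose one, and stood it on the small wooden turntable. The job is handed in, at about 23 s of the 61 s allowed; it reports no verdict.

- **Finding the loose key:** B and A each stopped dead at about 25 N after roughly 2.5 mm, so I lowered both back. C rose freely with only about 2 N on it.
- **Drawing and placing:** I drew C straight up about 115 mm with almost no sideways force. I lowered it in small steps to a 16 N touchdown, eased off 0.7 mm, opened the fingers and rose clear.
- **Key and turntable:** The last pictures show C upright about 6 mm from the disc centre. Two side views about a second apart differ only by noise around the disc (12 of 255 at most), so it was at rest.
- **Keys A and B:** Both stayed in the block, and both tabs looked down by eye. I did not measure their seated height.
- **One check disagreed:** The same comparison around the block showed a difference of up to 59. I put this down to the arm's shadow moving as it settled, but I handed in without checking it further.
- **Camera calibration:** The top and wrist views disagreed by about 2 mm. I went by the grasp positions.

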